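# Brace the jar and unscrew its tight cap

## Task

The cap of the square paste jar is too tight to open with the jar standing free. Set the closed jar down into the square pocket of the metal holder so that it cannot turn, unscrew the cap anticlockwise (about a fifth of a turn) until its threads let go, then lift it straight up and finish holding it level, centred over the jar, with about two centimetres of clear air between cap and jar. The program ends while the gripper is still holding the cap; the jar stays seated in the holder, and the other loose things on the bench are left where they are.

Things in the scene. Friction and masses are not known exactly. Their poses are not given: they have to be found in the camera images.
- jar_center (a point): White plastic jar, 0.25 to 0.5 kg, standing free on the bench left or right of the centre line. Square body 60 x 60 mm, 54 mm high, round neck above; 96 mm overall with the cap on. This point: on its axis, 45 mm above its underside. x and y square to the flat sides, z up; all four quarter turns fit.
- jar_rim (a point): Centre of the rim of the jar's round neck (34 mm across), 90 mm above the jar's underside, hidden under the cap at the start. A springy black seal on it presses the cap up with about 10 to 15 N, which makes the cap tight: turning it takes roughly 0.1 to 0.4 N m. Uncovered, the seal stands about 4 mm above the rim.
- cap_center (a point): Round ribbed metal screw cap on the jar, 56 mm across, 30 mm high; the closed jar may be carried by it. This point: on its axis, half-way up; screwed on it is 36 to 37 mm above the jar's point. Fingertips may reach at most 25 mm below it, where the square shoulder of the jar is in the way. z up.
- cap_edge (a point): Centre of the lower edge of the cap's skirt, 15 mm below the cap's point; z up. Seen from above, turned anticlockwise (positive about z) the cap rises about 2.5 mm and comes free after 1.05 rad; it stays free up to 1.65 rad, then meets the next stop; 1.35 rad is the middle. Free, it must rise 24 mm from its screwed-on height for this edge to reach the rim.
- holder_seat (a point): Fixed dark metal holder, on the other side from the jar: block 100 x 100 x 30 mm with a square pocket 64 x 64 mm, 24 mm deep, mouth chamfered 4 mm; 8 mm flanges on two sides, 146 mm over both. This point: centre of the pocket floor, 6 mm above the bench. x and y square to the pocket, z up. When the jar is fully seated its point is 45 mm above this one.
- nozzle_a: Bystander, leave alone: copper welding nozzle standing upright, 24 mm across, 32 mm high; origin at its underside's centre.
- nozzle_b: Bystander, leave alone: copper welding nozzle standing upright, 26 mm across, 32 mm high; origin at its underside's centre.
- marker: Bystander, leave alone: black marker pen lying down, 128 x 15 x 15 mm; origin at its underside's centre. Overhead, a hard-to-see gantry beam crosses the bench along y, from x = 0.58 on, 0.55 to 0.64 m above the bench: keep wrist and forearm clear of it.
Things that resemble listed ones, but are neither listed nor needed, are in the scene too. Of the things like the part that bears cap_center, leave any that is green; of the rest the smaller one is meant. There is more than one size of the part that bears jar_center; the job needs the smallest.

How it is judged:
By the outcome, as a careful person would: the job done as asked, in the order asked, and still so for the second after the job is handed in, while the arm keeps its last pose, push and grip.
It also fails if it takes over 50 s, if anything falls off the work surface, if the arm or the gripper's body presses on something with over 40 N, if the wrist force passes 120 N, or if a joint passes its speed limit or range.

## Robot

A 6-joint arm with a two-finger parallel gripper is mounted at the origin on a cart in front of the work surface, level with it; the furniture and walls round the work are solid. World frame = base frame: x ahead of the robot, y to its left, z up, the work surface at z = 0. Lengths are in m, angles in rad, forces in N, time in s.
With the tool pointing down it reaches from about 0.3 to 0.875 m from the base axis. Payload 6.4 kg.
Tool frame: the origin (TCP) lies at the very end of the fingers, on their centre line; the grasp point (between the pads) lies 19 mm behind it (ctrl.hold_point_z is the distance from the TCP to the grasp point, in m); y points along the fingers, x is the direction in which the jaws open and shut, and the axes are right-handed (so a half turn about y gives the same grasp; the last joint's range is limited). The gripper opens to 85 mm and grips with 20 to 120 N. Pads are 22 mm wide; open, the fingers measure 114 mm over their backs; the gripper's body (76 mm by 85 mm) begins 54 mm behind the grasp point. The pads swing forward as they close: fully open they stand 13 mm farther back than shut.
Start: joints at [0.903, 0.181, 1.607, -0, 1.354, -0.206], TCP at [0.256, 0.515, 0.205] pointing down, gripper open.
Joint ranges: [-2.99, 2.99], [-0.89, 2.07], [0.3, 2.58], [-1.14, 4.28], [0, 2.63], [-3.12, 3.12]. Speed limits (rad/s): [2.57, 2.57, 3.01, 3.14, 3.14, 3.14].

## Interface

Orientations are given as a unit quaternion [w, x, y, z].
In Python, from bench import ctrl, imaging gives the robot as it stands.
- The arm moves only by the shell command python3 -m jog 'ROWS'. ROWS is JSON, a list of rows, each a list of 3 entries, a list of its own where there are three numbers: the shift along the tool's x, y, z in cm, then the turn, a rotation vector about the tool's x, y, z in rad, then the finger opening in cm, from 0 to 8.54. A call has 1 to 12 rows; each row shifts and turns the pose as measured when the row begins, along the tool's axes as they then stand; what a row does not reach is not made up. A row lasts 1/12 s, in which the tool goes at most 41.7 mm and 7.16 degrees, less where a joint would pass 70% of its speed; a pose out of reach is approached as far as the arm can. A call is refused whole if a number of a shift passes 4.17 or a number of a turn 0.125, either way. A call with a gripper value outside its range is refused whole. The fingers move at their own pace and stop on an object; the grip force is fixed at half the most. Time passes only in rows, so rows that do not move let the fingers close. It gives the time, the measured TCP pose, the force and the opening at its end, in the units of the state.
- ctrl.get_obs(): the state, without advancing time (a new reading comes with each control period).
- imaging.camera(name): name is "scene" or "side" or "wrist"; returns a dict with "frame" (400x640x3 uint8, red, green, blue), "depth" (400x640 float32, m along the optical axis (not along the pixel's ray), 0 where there is no reading), "K" (3x3 intrinsics, pixels), "R" (3x3) and "t" (3): a world point X has camera coordinates R X + t. Camera axes: x right, y down, z forward; pixel columns grow to the right and rows downward; lengths in m; the calibration is good to about 2 mm. A picture is of the moment at which its call begins.
- ctrl.hand_in(): hands the job in, once; it reports no verdict.
The state is a dict: "time_s": time; "q": joint angles; "dq": joint speeds; "joint_efforts": joint torques, N m; "eef_pos": TCP position; "eef_rot": TCP orientation; "wrist_force": force on the tool from outside, world axes, zero at the start; "torque": the same for the moment, N m; "opening": opening from 0.0 (shut) to 1.0 (fully open).
Only numpy, scipy, OpenCV 4.12 (cv2) and the standard library are available. Lean on these libraries where they do the work, as an engineer would, in place of code of your own. Each camera call takes 0.05 s, during which the arm holds its last target. There are 200 camera calls.

## Working session

There is one attempt and no reset: what is moved stays moved. The work goes in short steps, Python scripts to look and compute and a shell command to move; the robot and the scene stay as the last step left them, time stands still between calls to the robot, and variables do not carry over. Pictures are saved under pics/ and viewed, about 8 in all and at most 12, crops included, and the job is handed in when it is done.

```bash
ls; mkdir -p pics; python3 - <<'E'
from bench import ctrl, imaging
import cv2,pickle,numpy as np
o=ctrl.get_obs();print(o,ctrl.hold_point_z)
d={n:imaging.camera(n) for n in("scene","side")}
pickle.dump(d,open("v0.pkl","wb"))
for n in d: print(n,d[n]["K"].tolist(),np.round(-d[n]["R"].T@d[n]["t"],3),(d[n]["depth"]>0).mean())
cv2.imwrite("pics/a.png",cv2.cvtColor(d["scene"]["frame"],4)); cv2.imwrite("pics/b.png",cv2.cvtColor(d["side"]["frame"],4))
E
```

```text
pics
{'time_s': 0.0, 'q': array([ 9.02726654e-01,  1.81571955e-01,  1.60804289e+00,  1.02113898e-05,
        1.35380692e+00, -2.06289029e-01]), 'dq': array([-0.00029275, -0.0008142 , -0.00095183,  0.00215765,  0.00027884,
        0.00038673]), 'joint_efforts': array([ 8.76643007e-04, -4.44874442e+01, -3.51338768e+01, -2.32616339e-04,
        9.19796003e-03, -2.10509967e-06]), 'eef_pos': array([0.25576992, 0.51428921, 0.20434997]), 'eef_rot': array([-0.60093648,  0.60137118,  0.37169947, -0.37291762]), 'wrist_force': array([ 0.48136649, -0.18304687, -0.08226377]), 'torque': array([0.00380201, 0.01127575, 0.01663057]), 'opening': 1.00069664904362} 0.0187
scene [[478.1423448736442, 0.0, 321.9652379521354], [0.0, 478.1423448736442, 198.2449306142136], [0.0, 0.0, 1.0]] [-0.277 -0.873  1.303] 0.99569921875
side [[456.4066838474568, 0.0, 324.5521156852408], [0.0, 456.4066838474568, 199.05383047059757], [0.0, 0.0, 1.0]] [-0.152 -1.054  0.622] 0.98742578125
```

View pics/a.png

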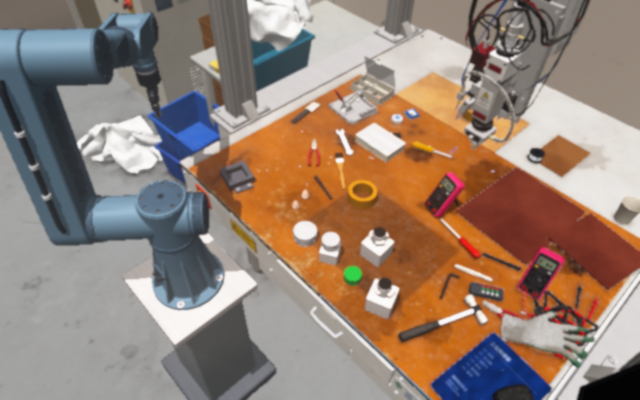

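View pics/b.png

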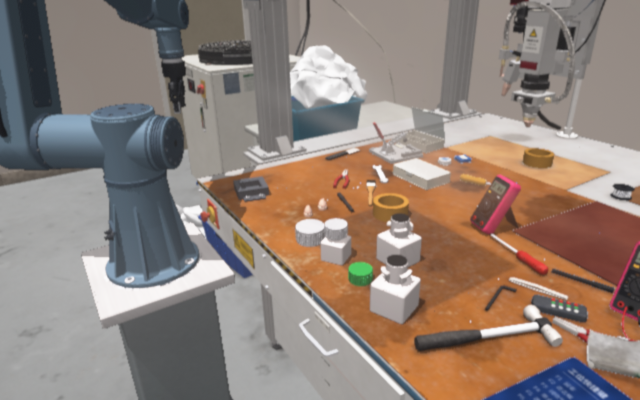

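The scene view shows three jars:
- (330,247) is the smallest and the only one with a cap on.
- (377,245) and (381,297) are larger and open.

It also shows three caps:
- (330,240) is the smaller grey one, on the small jar.
- (305,233) is the larger grey one, lying loose.
- (353,274) is green, so it is excluded.

The target is the jar and cap at (330,245). The holder is at (238,177). I'll confirm these with an enlarged crop and measure.

```bash
cat > h.py <<'E'
import numpy as np,cv2,pickle
def pts(v):
    D=v["depth"];K=v["K"];r,c=np.mgrid[:400,:640]
    P=np.stack([(c-K[0,2])/K[0,0]*D,(r-K[1,2])/K[1,1]*D,D],-1)
    return (P-v["t"])@v["R"]
def ray(v,u,w,z):
    d=v["R"].T@np.linalg.inv(v["K"])@[u,w,1];o=-v["R"].T@v["t"];return o+d*(z-o[2])/d[2]
E
python3 - <<'E'
from h import *
d=pickle.load(open("v0.pkl","rb"))
for n in d:
    v=d[n];W=pts(v);v["W"]=W
    for nm,(x,y) in dict(scene=dict(cap=(330,240),jar=(329,255),bigcap=(305,230),green=(353,273),j2=(370,243),hold=(238,177),bench=(270,250)),side=dict(cap=(336,226),jar=(335,250),hold=(250,188),bench=(280,260)))[n].items(): print(n,nm,np.round(W[y,x],4))
W=d["scene"]["W"];c=W[247,330]
for n in d:
    W=d[n]["W"]; near=(np.hypot(W[...,0]-c[0],W[...,1]-c[1])<.06)
    for lo,hi in((.09,.102),(.03,.06)):
        m=near&(W[...,2]>lo)&(W[...,2]<hi);print(n,lo,m.sum(),W[m].mean(0).round(4),W[m].min(0).round(3),W[m].max(0).round(3))
    m=near&(W[...,2]>.09)&(W[...,2]<.102)
    print("circle",[np.round(a,4) for a in cv2.minEnclosingCircle((W[m][:,:2]).astype(np.float32))])
a=cv2.cvtColor(d["scene"]["frame"],4)
A=cv2.resize(a[205:295,275:395],None,fx=5,fy=5,interpolation=2);B=cv2.resize(a[145:205,205:275],None,fx=6,fy=6,interpolation=2)
B=cv2.copyMakeBorder(B,0,450-B.shape[0],0,0,0)[:, :200*2]
o=np.hstack([A,B]);print(o.shape);cv2.imwrite("pics/c.png",cv2.resize(o,None,fx=.78,fy=.78))
E
```

```text
scene cap [ 0.385  -0.2426  0.0976]
scene jar [ 0.3661 -0.2598  0.0522]
scene bigcap [ 0.3806 -0.1292  0.0459]
scene green [ 0.3865 -0.349   0.0282]
scene j2 [ 0.4852 -0.3247  0.0725]
scene hold [0.3856 0.2575 0.0035]
scene bench [ 0.2693 -0.0753 -0.0187]
side cap [ 0.3831 -0.2485  0.0959]
side jar [ 0.3703 -0.2625  0.0401]
side hold [0.3834 0.2728 0.0072]
side bench [ 0.27   -0.1616 -0.006 ]
scene 0.09 207 [ 0.3868 -0.24    0.0959] [ 0.359 -0.269  0.09 ] [ 0.415 -0.211  0.102]
scene 0.03 186 [ 0.3729 -0.2529  0.0473] [ 0.347 -0.279  0.03 ] [ 0.426 -0.216  0.06 ]
circle [array([ 0.3898, -0.2402]), np.float64(0.0317)]
side 0.09 240 [ 0.3855 -0.2426  0.0952] [ 0.359 -0.269  0.09 ] [ 0.417 -0.211  0.098]
side 0.03 403 [ 0.3771 -0.2556  0.0464] [ 0.347 -0.279  0.03 ] [ 0.424 -0.22   0.06 ]
circle [array([ 0.387 , -0.2394]), np.float64(0.0301)]
(450, 1000, 3)
```

View pics/c.png

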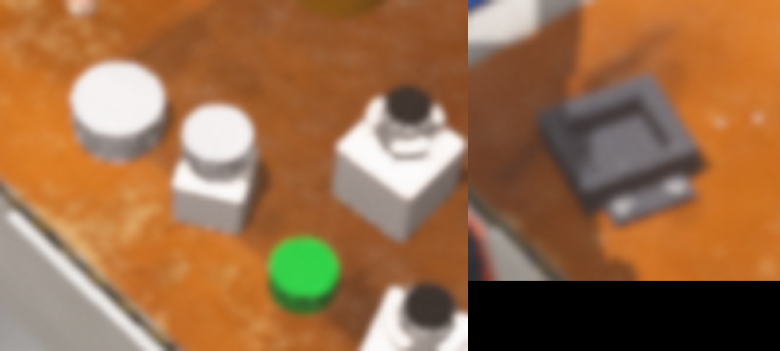

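The crop confirms the target: the small capped jar at (0.387,-0.241), with its cap top at 0.096 as expected. The holder is near (0.385,0.26). I'll move over the holder first and measure with the wrist camera.

```bash
python3 -m jog '[[[-2.1,-0.9,-2.9],[0,0,0],8.5],[[-2.1,-0.9,-2.9],[0,0,0],8.5],[[-2.1,-0.9,-2.9],[0,0,0],8.5],[[-2.1,-0.9,-2.9],[0,0,0],8.5],[[-2.1,-0.9,-2.9],[0,0,0],8.5],[[-2.1,-0.9,-2.9],[0,0,0],8.5],[[-2.1,-0.9,-2.9],[0,0,0],8.5],[[0,0,0],[0,0,0],8.5],[[0,0,0],[0,0,0],8.5]]'
cat >> h.py <<'E'
from scipy.spatial.transform import Rotation as Ro
def need(o,pos,yaw=None):
    """world target TCP -> tool-axis shift cm, turn about tool y"""
    R=Ro.from_quat(np.roll(o["eef_rot"],-1)).as_matrix()
    y=np.arctan2(R[1,0],R[0,0]);print("yaw",np.degrees(y).round(2),"tilt",R[2].round(4),"tcp",o["eef_pos"].round(4),"F",o["wrist_force"].round(1),"T",o["torque"].round(2),"op",round(float(o["opening"])*8.54,2),"t",round(o["time_s"],2),"q",o["q"].round(2))
    print("shift cm",(R.T@(np.array(pos)-o["eef_pos"])*100).round(2),"turn_y",None if yaw is None else round(-(np.radians(yaw)-y),3))
E
python3 - <<'E'
from h import *
from bench import ctrl,imaging
v=imaging.camera("wrist");pickle.dump(v,open("w1.pkl","wb"))
need(ctrl.get_obs(),(.385,.26,.3));print((-v["R"].T@v["t"]).round(3),v["R"].round(2).tolist(),v["K"][0,0])
cv2.imwrite("pics/d.png",cv2.cvtColor(v["frame"],4))
E
```

```text
time_s: 0.85
eef_pos: [0.3738, 0.2819, 0.2648]
eef_rot: [-0.599, 0.601, 0.37, -0.377]
wrist_force: [-0.7, 0.7, -0.1]
opening: 0.992
yaw 63.82 tilt [-0.0107 -0.9999  0.0024] tcp [0.3738 0.2821 0.2649] F [ 0.5  0.5 -0.3] T [-0.03 -0.04  0.01] op 8.5 t 0.9 q [ 0.4  -0.1   1.78 -0.01  1.47 -0.72]
shift cm [-1.53 -3.5  -1.97] turn_y None
[0.303 0.319 0.434] [[0.44, 0.9, -0.01], [0.85, -0.42, 0.31], [0.27, -0.15, -0.95]] 284.624058393617
```

View pics/d.png

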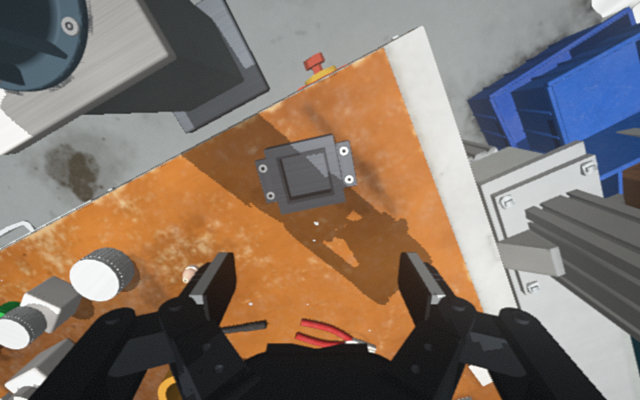

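The wrist view shows the holder block at about (305,173), with its square pocket at (307,172) and four flange screws. I'll measure it with colour masks and depth.

```bash
python3 - <<'E'
from h import *
v=pickle.load(open("w1.pkl","rb"));W=pts(v);roi=np.zeros((400,640),bool);roi[120:225,245:370]=1
hsv=cv2.cvtColor(v["frame"],cv2.COLOR_RGB2HSV);print("depth z floor",np.round(W[170:182:4,296:316:6,2],4).tolist(),"bench",W[230,300].round(4))
for n,m in dict(top=roi&(W[...,2]>.022)&(W[...,2]<.04),floor=roi&(W[...,2]>0)&(W[...,2]<.014)&(hsv[...,1]<60)).items():
    k=cv2.morphologyEx(m.astype(np.uint8),cv2.MORPH_OPEN,np.ones((3,3)))
    nc,l,s,c=cv2.connectedComponentsWithStats(k)
    for i in range(1,nc):
        if s[i,4]>150:
            P=W[l==i];print(n,s[i],P.mean(0).round(4),[np.round(a,4) for a in cv2.minAreaRect(P[:,:2].astype(np.float32))])
m=(roi&(hsv[...,1]<70)).astype(np.uint8);nc,l,s,c=cv2.connectedComponentsWithStats(m);i=1+s[1:,4].argmax();print(s[i],c[i])
cv2.imwrite("pics/e.png",cv2.resize(cv2.cvtColor(v["frame"],4)[120:225,245:370],None,fx=6,fy=6,interpolation=2))
E
```

```text
depth z floor [[0.0057, 0.0061, 0.0056, 0.0061], [0.006, 0.0058, 0.0061, 0.0072], [0.0057, 0.0066, 0.006, 0.0055]] bench [0.4645 0.2035 0.0012]
top [ 264  135   81   79 2837] [0.3787 0.2576 0.0299] [array([0.3811, 0.2569]), array([0.1002, 0.1008]), np.float64(76.1295)]
floor [335 141  22  46 620] [0.3953 0.3173 0.0088] [array([0.3957, 0.3174]), array([0.0233, 0.0697]), np.float64(76.1085)]
floor [ 281  151   49   46 1669] [0.3825 0.2557 0.0067] [array([0.3824, 0.2562]), array([0.0638, 0.0615]), np.float64(76.0151)]
floor [255 159  20  37 347] [0.3591 0.1969 0.009 ] [array([0.359 , 0.1968]), array([0.0176, 0.0562]), np.float64(75.9298)]
[ 255  134  102   80 5856] [306.50939208 173.14515027]
```

View pics/e.png

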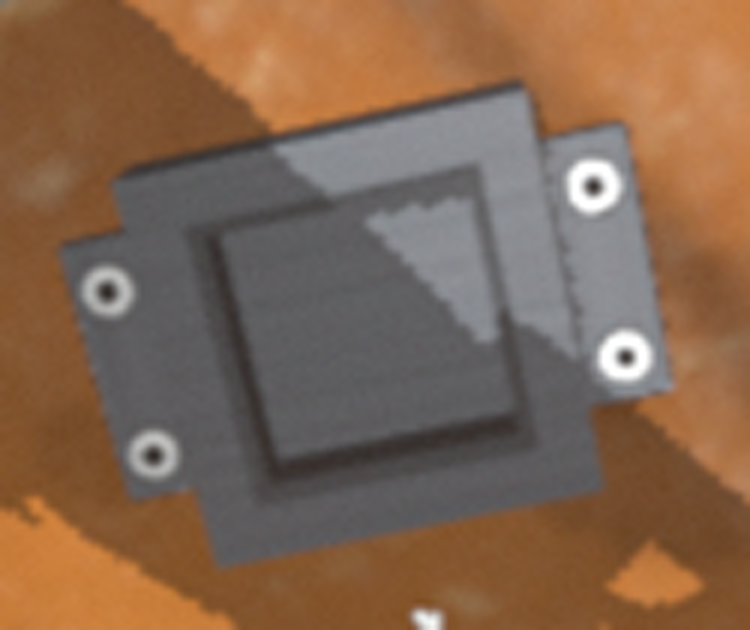

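The holder measures well: block 100.2 × 100.8 mm, floor at z=0.006, centre about (0.381,0.257), yaw 76.1° (mod 90). Next I'll move over the jar.

```bash
python3 -m jog '[[[-3.6,0,-1.8],[0,0,0],8.5],[[-3.6,0,-1.8],[0,0,0],8.5],[[-3.6,0,-1.8],[0,0,0],8.5],[[-3.6,0,-1.8],[0,0,0],8.5],[[-3.6,0,-1.8],[0,0,0],8.5],[[-3.6,0,-1.8],[0,0,0],8.5],[[-3.6,0,-1.8],[0,0,0],8.5],[[-3.6,0,-1.8],[0,0,0],8.5],[[-3.6,0,-1.8],[0,0,0],8.5],[[-3.6,0,-1.8],[0,0,0],8.5],[[-3.6,0,-1.8],[0,0,0],8.5],[[-3.6,0,-1.8],[0,0,0],8.5]]' && python3 -m jog '[[[0,0,0],[0,0,0],8.5],[[0,0,0],[0,0,0],8.5]]'
python3 - <<'E'
from h import *
from bench import ctrl,imaging
v=pickle.load(open("w1.pkl","rb"));s=np.array([(594,186),(626,356),(107,291),(153,455)])/6+(245,120)-.4
q=np.array([ray(v,*a,.009) for a in s]);print("screws",q.round(4).tolist(),q.mean(0))
v=imaging.camera("wrist");pickle.dump(v,open("w2.pkl","wb"))
need(ctrl.get_obs(),(.387,-.241,.3))
W=pts(v);near=np.hypot(W[...,0]-.387,W[...,1]+.241)<.055
for n,lo,hi in(("cap",.093,.1),("sh",.048,.06),("body",.01,.045),("sides",.07,.09)):
    m=near&(W[...,2]>lo)&(W[...,2]<hi);P=W[m][:,:2].astype(np.float32)
    if len(P)>9: print(n,len(P),W[m].mean(0).round(4),[np.round(a,4) for a in cv2.minAreaRect(P)],[np.round(a,4) for a in cv2.minEnclosingCircle(P)])
r,c=np.where(near&(W[...,2]>.02));print(r.min(),r.max(),c.min(),c.max())
cv2.imwrite("pics/f.png",cv2.cvtColor(v["frame"],4))
E
```

```text
time_s: 1.9
eef_pos: [0.3814, -0.1991, 0.2618]
eef_rot: [0.594, -0.591, -0.382, 0.39]
wrist_force: [1.2, -0.3, 0.7]
opening: 0.998
time_s: 2.07
eef_pos: [0.3816, -0.2044, 0.2603]
eef_rot: [0.596, -0.592, -0.38, 0.389]
wrist_force: [-0.4, 0.2, 0.8]
opening: 0.993
screws [[0.3754, 0.323, 0.009], [0.4184, 0.3123, 0.009], [0.3452, 0.2012, 0.009], [0.3885, 0.1905, 0.009]] [0.38185342 0.25676839 0.009     ]
yaw 65.9 tilt [-0.0078 -0.9999  0.0113] tcp [ 0.3817 -0.2041  0.2602] F [ 0.  -0.   0.2] T [-0.01  0.   -0.01] op 8.53 t 2.12 q [-0.76 -0.19  1.86 -0.01  1.47 -1.91]
shift cm [-3.18 -3.98 -1.95] turn_y None
cap 1558 [ 0.3884 -0.2389  0.0971] [array([ 0.3893, -0.2393]), array([0.0542, 0.0553]), np.float64(65.5799)] [array([ 0.3893, -0.2395]), np.float64(0.0281)]
sh 436 [ 0.3742 -0.2264  0.0535] [array([ 0.3888, -0.2388]), array([0.0601, 0.0588]), np.float64(32.2396)] [array([ 0.3886, -0.2394]), np.float64(0.0403)]
body 172 [ 0.3723 -0.215   0.028 ] [array([ 0.3732, -0.2151]), array([0.0587, 0.0038]), np.float64(34.5313)] [array([ 0.3742, -0.2167]), np.float64(0.0294)]
sides 139 [ 0.3722 -0.2246  0.0813] [array([ 0.3758, -0.2287]), array([0.0554, 0.0229]), np.float64(51.7169)] [array([ 0.3847, -0.2358]), np.float64(0.0278)]
153 399 27 369
```

View pics/f.png

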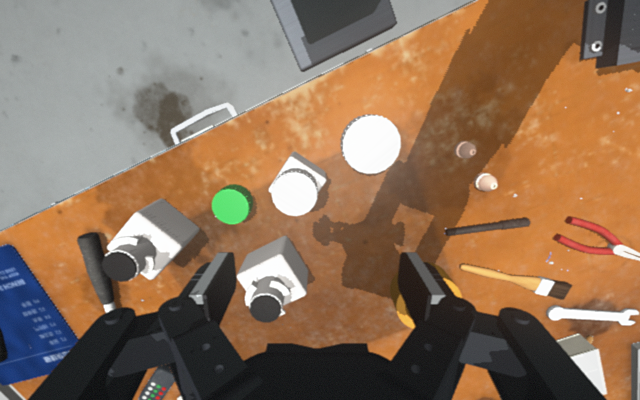

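The target cap is at about (295,192), with the jar's shoulder visible behind it. The cap is centred on (0.389,-0.2394) with radius 28 mm and its top at 0.097. Jar yaw is about 33°. I'll refine the yaw and compute the approach.

```bash
cat >> h.py <<'E'
def turn(o,yaw=None):
    R=Ro.from_quat(np.roll(o["eef_rot"],-1));M=R.as_matrix()
    y=np.arctan2(M[1,0],M[0,0]) if yaw is None else np.radians(yaw)
    T=np.array([[np.cos(y),0,-np.sin(y)],[np.sin(y),0,np.cos(y)],[0,-1,0]])
    print("rotvec",(R.inv()*Ro.from_matrix(T)).as_rotvec().round(4))
E
python3 - <<'E'
from h import *
from bench import ctrl
v=pickle.load(open("w2.pkl","rb"));W=pts(v);d=np.hypot(W[...,0]-.389,W[...,1]+.2394)<.046
for lo,hi in((.006,.05),(.02,.045)):
    P=W[d&(W[...,2]>lo)&(W[...,2]<hi)][:,:2].astype(np.float32)
    l=cv2.fitLine(P,cv2.DIST_HUBER,0,.01,.01).ravel();n=np.array([-l[1],l[0]]);r=(P-l[2:])@n
    print(len(P),np.degrees(np.arctan2(l[1],l[0])).round(2),"rms",r.std().round(4),"dist to axis",((np.array([.389,-.2394])-l[2:])@n).round(4))
m=(d&(W[...,2]>.048)&(W[...,2]<.06));P=W[m][:,:2].astype(np.float32)
h=cv2.convexHull(P)[:,0];e=np.roll(h,-1,0)-h;L=np.hypot(*e.T)
for a,b,c in zip(h,e,L):
    if c>.012:print("edge",np.round(a,4),c.round(4),np.degrees(np.arctan2(b[1],b[0])).round(1))
o=ctrl.get_obs();need(o,(.389,-.2394,.062));turn(o)
E
```

```text
223 31.86 rms 0.0035 dist to axis -0.0296
124 32.08 rms 0.0005 dist to axis -0.0296
edge [ 0.4089 -0.2144] 0.0155 124.0
edge [ 0.3948 -0.2006] 0.0246 -148.4
edge [ 0.3738 -0.2135] 0.024 -147.8
edge [ 0.3572 -0.2446] 0.0288 -58.2
edge [ 0.3833 -0.277 ] 0.0662 67.0
yaw 65.9 tilt [-0.0078 -0.9999  0.0113] tcp [ 0.3817 -0.2041  0.2602] F [ 0.  -0.   0.2] T [-0.01  0.   -0.01] op 8.53 t 2.12 q [-0.76 -0.19  1.86 -0.01  1.47 -1.91]
shift cm [-2.77 19.82 -2.33] turn_y None
rotvec [-0.0113 -0.     -0.0078]
```

Jar yaw is 32.0°, and the face sits 29.6 mm from the axis, which matches. Approaching.

```bash
python3 -m jog '[[[-1.4,2,-1.2],[-0.011,0,-0.008],8.54],[[-1.4,2,-1.2],[0,0,0],8.54],[[0,3,0],[0,0,0],8.54],[[0,3,0],[0,0,0],8.54],[[0,2,0],[0,0,0],8.54],[[0,0,0],[0,0,0],8.54],[[0,0,0],[0,0,0],8.54]]'; python3 - <<'E'
from h import *
from bench import ctrl
o=ctrl.get_obs();need(o,(.389,-.2394,.062));turn(o)
E
```

```text
time_s: 2.7
eef_pos: [0.3982, -0.2287, 0.1368]
eef_rot: [-0.589, 0.59, 0.391, -0.389]
wrist_force: [0.7, -0.9, 0.7]
opening: 1.0
yaw 66.98 tilt [ 0.0023 -1.     -0.003 ] tcp [ 0.3982 -0.2287  0.1368] F [ 0.7 -0.9  0.7] T [-0.05  0.02 -0.01] op 8.54 t 2.7 q [-0.78 -0.01  1.96  0.    1.19 -1.95]
shift cm [-1.36  7.48  0.45] turn_y None
rotvec [ 0.003  -0.      0.0023]
```

```bash
python3 -m jog '[[[-1.0,0,0.4],[0,0,0],8.54],[[-0.4,0,0],[0.003,0,0.002],8.54],[[0,2,0],[0,0,0],8.54],[[0,2,0],[0,0,0],8.54],[[0,1.5,0],[0,0,0],8.54],[[0,0,0],[0,0,0],8.54]]'; python3 - <<'E'
from h import *
from bench import ctrl
o=ctrl.get_obs();need(o,(.389,-.2394,.062));turn(o)
E
```

```text
time_s: 3.2
eef_pos: [0.3942, -0.2445, 0.0902]
eef_rot: [-0.582, 0.595, 0.393, -0.391]
wrist_force: [-0.1, 0.4, 0.7]
opening: 1.003
yaw 67.32 tilt [-0.0076 -0.9998 -0.0158] tcp [ 0.3942 -0.2445  0.0902] F [-0.1  0.4  0.7] T [ 0.02  0.02 -0.02] op 8.57 t 3.2 q [-0.81  0.06  1.99 -0.    1.07 -1.99]
shift cm [0.29 2.81 0.72] turn_y None
rotvec [ 0.0158  0.0001 -0.0076]
```

```bash
python3 -m jog '[[[0.3,0,0.7],[0.015,0,-0.008],8.54],[[0,0.3,0.1],[0,0,0],8.54],[[0,1,0],[0,0,0],8.54],[[0,1,0],[0,0,0],8.54],[[0,0,0],[0,0,0],8.54]]'; python3 - <<'E'
from h import *
from bench import ctrl
o=ctrl.get_obs();need(o,(.389,-.2394,.062));turn(o)
E
```

```text
time_s: 3.62
eef_pos: [0.3903, -0.242, 0.0716]
eef_rot: [-0.585, 0.592, 0.393, -0.391]
wrist_force: [-0.5, -0.1, -0.8]
opening: 1.002
yaw 67.3 tilt [-0.0033 -1.     -0.0087] tcp [ 0.3903 -0.242   0.0716] F [-0.5 -0.1 -0.8] T [-0.01  0.05  0.01] op 8.56 t 3.62 q [-0.81  0.09  2.01  0.    1.03 -1.99]
shift cm [0.2  0.96 0.23] turn_y None
rotvec [ 0.0087  0.     -0.0033]
```

```bash
python3 -m jog '[[[0.2,0.5,0.25],[0.009,0,-0.003],8.54],[[0.05,0.6,0.05],[0,0,0],8.54],[[0,0.2,0],[0,0,0],8.54],[[0,0,0],[0,0,0],5],[[0,0,0],[0,0,0],4],[[0,0,0],[0,0,0],4],[[0,0,0],[0,0,0],4],[[0,0,0],[0,0,0],4],[[0,0,0],[0,0,0],4],[[0,0,0],[0,0,0],4]]'; python3 - <<'E'
from h import *
from bench import ctrl,imaging
o=ctrl.get_obs();need(o,(.389,-.2394,.062));turn(o)
v=imaging.camera("wrist");pickle.dump(v,open("w3.pkl","wb"));W=pts(v);d=np.hypot(W[...,0]-.389,W[...,1]+.2394)<.05
P=W[d&(W[...,2]>.02)&(W[...,2]<.045)][:,:2].astype(np.float32);print(len(P))
if len(P)>20:
    l=cv2.fitLine(P,cv2.DIST_HUBER,0,.01,.01).ravel();print(np.degrees(np.arctan2(l[1],l[0])))
E
```

```text
time_s: 4.45
eef_pos: [0.3884, -0.2385, 0.0575]
eef_rot: [0.589, -0.588, -0.392, 0.392]
wrist_force: [-0.4, 0.1, -0.6]
opening: 0.628
yaw 67.33 tilt [-3.e-04 -1.e+00  2.e-03] tcp [ 0.3884 -0.2385  0.0575] F [-0.4  0.1 -0.6] T [0.06 0.01 0.02] op 5.37 t 4.45 q [-0.81  0.12  2.02 -0.    1.01 -1.99]
shift cm [-0.06 -0.45 -0.09] turn_y None
rotvec [-0.002  -0.     -0.0003]
761
38.13615
```

Gripped: opening 5.4 cm, no stray force. Lifting.

```bash
python3 -m jog '[[[0,-0.6,0],[0,0,0],4],[[0,-1.5,0],[0,0,0],4],[[0,-2.5,0],[0,0,0],4],[[0,-2.5,0],[0,0,0],4],[[0,-2.5,0],[0,0,0],4],[[0,-1.5,0],[0,0,0],4],[[0,-0.5,0],[0,0,0],4],[[0,0,0],[0,0,0],4]]'; python3 - <<'E'
from h import *
from bench import ctrl,imaging
o=ctrl.get_obs();need(o,(.381,.257,.16));turn(o)
for n in("wrist","scene"):
    v=imaging.camera(n);pickle.dump(v,open("%s4.pkl"%n,"wb"))
v=pickle.load(open("wrist4.pkl","rb"));cv2.imwrite("pics/g.png",cv2.cvtColor(v["frame"],4))
E
```

```text
time_s: 5.17
eef_pos: [0.3853, -0.235, 0.1759]
eef_rot: [0.593, -0.584, -0.391, 0.393]
wrist_force: [-0.3, -0.1, -4.3]
opening: 0.628
yaw 67.33 tilt [ 0.004  -0.9999  0.0118] tcp [ 0.3853 -0.235   0.1759] F [-0.3 -0.1 -4.3] T [-0.06  0.   -0.  ] op 5.36 t 5.17 q [-0.81 -0.06  1.93 -0.    1.29 -1.99]
shift cm [45.23  2.   19.34] turn_y None
rotvec [-0.0118  0.      0.004 ]
```

View pics/g.png

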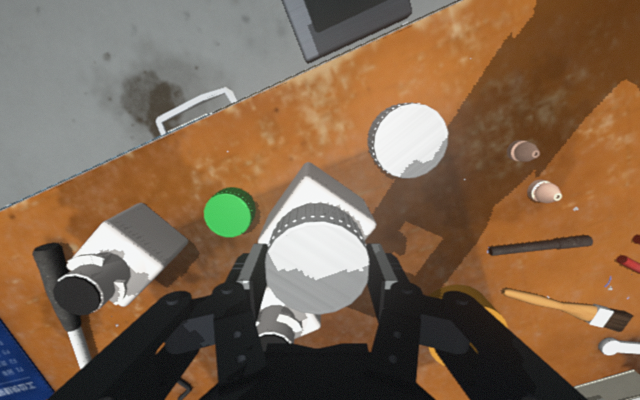

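The jar is held by its cap at about (318,265), with the shoulder corner at (312,165). I'll measure its yaw in the gripper.

```bash
cat > yaw.py <<'E'
from h import *
def jaryaw(v,c,zs):
    W=pts(v);d=np.hypot(W[...,0]-c[0],W[...,1]-c[1])<.046;res=[]
    m=d&(W[...,2]>zs-.045)&(W[...,2]<zs-.006);P=W[m]
    c=np.array(c)
    for _ in range(2):
        if len(P)<30:break
        rng=np.random.default_rng(0);best=None
        for k in range(300):
            a,b=P[rng.choice(len(P),2,False),:2];t=b-a;L=np.hypot(*t)
            if L<.01:continue
            n=np.array([-t[1],t[0]])/L;i=abs((P[:,:2]-a)@n)<.001
            if best is None or i.sum()>best.sum():best=i
        Q=P[best][:,:2].astype(np.float32);l=cv2.fitLine(Q,cv2.DIST_HUBER,0,.01,.01).ravel();n=np.array([-l[1],l[0]])
        print("face",len(Q),"yaw",np.degrees(np.arctan2(l[1],l[0])).round(2),"dist",((c-l[2:])@n).round(4),"ext",np.ptp((Q-l[2:])@l[:2]).round(3));P=P[~best]
E
python3 - <<'E'
from yaw import *
jaryaw(pickle.load(open("wrist4.pkl","rb")),(.3853,-.235),.1725)
jaryaw(pickle.load(open("scene4.pkl","rb")),(.3853,-.235),.1725)
v=pickle.load(open("wrist4.pkl","rb"));W=pts(v);d=np.hypot(W[...,0]-.3853,W[...,1]+.235)<.046
m=d&(W[...,2]>.166)&(W[...,2]<.177);P=W[m];h=cv2.convexHull(P[:,:2].astype(np.float32))[:,0];e=np.roll(h,-1,0)-h
print(len(P),P[:,2].mean());[print(np.round(a,4),np.hypot(*b).round(4),np.degrees(np.arctan2(b[1],b[0])).round(1)) for a,b in zip(h,e) if np.hypot(*b)>.01]
E
```

```text
face 731 yaw 32.02 dist -0.0286 ext 0.056
face 370 yaw -58.21 dist 0.0295 ext 0.054
face 66 yaw -55.1 dist 0.0291 ext 0.057
face 29 yaw -53.98 dist 0.0312 ext 0.056
2105 0.1722080706803382
[ 0.3882 -0.1992] 0.0114 -149.1
[ 0.3785 -0.2051] 0.0189 -147.8
[ 0.3624 -0.2152] 0.0118 -147.7
[ 0.3479 -0.2307] 0.0115 -58.1
[ 0.3563 -0.2442] 0.0327 -58.1
[ 0.3807 -0.2689] 0.0652 71.1
```

Jar yaw is 32.0° with the gripper at 67.3°, so the target gripper yaw is about 21.4°. TCP target over the holder is (0.3815,0.257). Carrying across.

```bash
python3 -m jog '[[[1.4,0,0.6],[-0.012,0.04,0.004],4],[[2.7,0,1.3],[0,0.06,0],4],[[2.6,0,1.5],[0,0.06,0],4],[[2.55,0,1.6],[0,0.06,0],4],[[2.45,0,1.75],[0,0.06,0],4],[[2.35,0,1.9],[0,0.06,0],4],[[2.25,0,2.0],[0,0.06,0],4],[[2.15,0,2.1],[0,0.06,0],4],[[2.0,0,2.25],[0,0.06,0],4],[[1.9,0,2.35],[0,0.06,0],4],[[1.7,0,2.45],[0,0.06,0],4],[[1,0,1.5],[0,0.03,0],4]]'; python3 - <<'E'
from h import *
from bench import ctrl
o=ctrl.get_obs();need(o,(.3815,.257,.16),21.4);turn(o,21.4)
E
```

```text
time_s: 6.27
eef_pos: [0.3784, 0.1139, 0.1574]
eef_rot: [0.695, -0.681, -0.152, 0.171]
wrist_force: [0.1, -0.5, -4.1]
opening: 0.629
yaw 26.4 tilt [-0.0216 -0.9995  0.025 ] tcp [0.3784 0.1139 0.1574] F [ 0.1 -0.5 -4.1] T [-0.   -0.02 -0.04] op 5.37 t 6.27 q [-0.02 -0.17  2.06  0.01  1.28 -0.49]
shift cm [ 6.63 -0.08 12.69] turn_y 0.087
rotvec [-0.024   0.087  -0.0227]
```

```bash
python3 -m jog '[[[1.3,0,2.5],[-0.024,0.03,-0.022],4],[[1.3,-0.3,2.6],[0,0.03,0],4],[[1.2,0,2.6],[0,0.02,0],4],[[1.2,-0.2,2.6],[0,0.01,0],4],[[1.0,0,2.0],[0,0,0],4],[[0.3,0,0.5],[0,0,0],4],[[0,0,0],[0,0,0],4],[[0,0,0],[0,0,0],4]]'; python3 - <<'E'
from h import *
from bench import ctrl
o=ctrl.get_obs();need(o,(.3815,.257,.16),21.4);turn(o,21.4)
E
```

```text
time_s: 6.93
eef_pos: [0.375, 0.2651, 0.149]
eef_rot: [-0.695, 0.695, 0.122, -0.138]
wrist_force: [0.4, -0.5, -2.7]
opening: 0.626
yaw 21.22 tilt [-0.0221 -0.9998  0.0029] tcp [0.375  0.2651 0.149 ] F [ 0.4 -0.5 -2.7] T [ 0.06 -0.05 -0.02] op 5.34 t 6.93 q [ 0.35 -0.    1.93  0.    1.24 -0.02]
shift cm [ 0.29 -1.11 -0.99] turn_y -0.003
rotvec [-0.0029 -0.0032 -0.0221]
```

```bash
python3 -m jog '[[[0.2,0,-0.5],[-0.003,-0.003,-0.022],4],[[0.1,0,-0.5],[0,0,0],4],[[0,0,0],[0,0,0],4],[[0,0,0],[0,0,0],4]]'; python3 - <<'E'
from yaw import *
from bench import ctrl,imaging
o=ctrl.get_obs();need(o,(.3815,.257,.16),21.4);turn(o,21.4)
v=imaging.camera("wrist");pickle.dump(v,open("w5.pkl","wb"))
p=o["eef_pos"];jaryaw(v,p[:2],p[2]-.0575+.054)
W=pts(v);g=np.hypot(W[...,0]-.381,W[...,1]-.257)<.09
for n,lo,hi in(("top",.024,.036),("capface",p[2]+.033,p[2]+.045)):
    m=g&(W[...,2]>lo)&(W[...,2]<hi);print(n,m.sum(),W[m].mean(0).round(4),[np.round(a,4) for a in cv2.minAreaRect(W[m][:,:2].astype(np.float32))])
E
```

```text
time_s: 7.27
eef_pos: [0.3807, 0.252, 0.1467]
eef_rot: [-0.694, 0.696, 0.129, -0.131]
wrist_force: [-0.3, 0.4, -4.1]
opening: 0.626
yaw 21.22 tilt [-0.0027 -1.     -0.0017] tcp [0.3807 0.252  0.1467] F [-0.3  0.4 -4.1] T [0.02 0.03 0.03] op 5.34 t 7.27 q [ 0.33 -0.02  1.95 -0.    1.22 -0.04]
shift cm [ 0.25 -1.33  0.43] turn_y -0.003
rotvec [ 0.0017 -0.0032 -0.0027]
face 753 yaw -14.01 dist -0.0284 ext 0.057
face 383 yaw 75.74 dist -0.03 ext 0.054
top 3678 [0.372  0.2781 0.03  ] [array([0.3808, 0.2571]), array([0.1003, 0.1002]), np.float64(76.1627)]
capface 8709 [0.3799 0.2538 0.1863] [array([0.3765, 0.2536]), array([0.0588, 0.0654]), np.float64(75.1316)]
```

Jar yaw matches the pocket within 0.4°, and the jar axis sits about 1.5 mm in −y of the TCP. The new TCP target is (0.381,0.2585).

```bash
python3 -m jog '[[[0.2,0.8,0.6],[0.002,-0.006,-0.003],4],[[0,1,0],[0,0,0],4],[[0,1,0],[0,0,0],4],[[0,1,0],[0,0,0],4],[[0,0,0],[0,0,0],4],[[0,0,0],[0,0,0],4]]'; python3 - <<'E'
from h import *
from bench import ctrl
o=ctrl.get_obs();need(o,(.381,.2585,.092),21.5);turn(o,21.5)
E
```

```text
time_s: 7.82
eef_pos: [0.3807, 0.2581, 0.1046]
eef_rot: [0.695, -0.694, -0.132, 0.131]
wrist_force: [-0.2, 0.1, -3.3]
opening: 0.626
yaw 21.47 tilt [ 1.2e-03 -1.0e+00  5.0e-04] tcp [0.3807 0.2581 0.1046] F [-0.2  0.1 -3.3] T [ 0.01  0.   -0.01] op 5.34 t 7.82 q [ 0.34  0.04  1.98  0.    1.12 -0.04]
shift cm [0.04 1.26 0.03] turn_y -0.0
rotvec [-0.0005 -0.0005  0.0012]
```

```bash
python3 -m jog '[[[0.05,0.7,0.05],[0,0,0],4],[[0,0.7,0],[0,0,0],4],[[0,0.4,0],[0,0,0],4],[[0,0,0],[0,0,0],4]]'; python3 - <<'E'
from h import *
from bench import ctrl
o=ctrl.get_obs();need(o,(.381,.2585,.0635),21.5);turn(o,21.5)
E
```

```text
time_s: 8.15
eef_pos: [0.381, 0.2591, 0.0846]
eef_rot: [0.695, -0.694, -0.132, 0.132]
wrist_force: [-0.4, 0.6, -3.3]
opening: 0.624
yaw 21.51 tilt [ 1.1e-03 -1.0e+00  5.0e-04] tcp [0.381  0.2591 0.0846] F [-0.4  0.6 -3.3] T [ 0.01  0.03 -0.01] op 5.33 t 8.15 q [ 0.34  0.08  1.99  0.    1.07 -0.04]
shift cm [-0.02  2.11 -0.06] turn_y 0.0
rotvec [-0.0005  0.0002  0.0011]
```

Inside the mouth with no contact. Going deeper.

```bash
python3 -m jog '[[[0,0.5,-0.05],[0,0,0],4],[[0,0.5,0],[0,0,0],4],[[0,0.4,0],[0,0,0],4],[[0,0.4,0],[0,0,0],4],[[0,0,0],[0,0,0],4]]'; python3 - <<'E'
from h import *
from bench import ctrl
o=ctrl.get_obs();need(o,(.381,.2585,.0635),21.5);turn(o,21.5)
E
```

```text
time_s: 8.57
eef_pos: [0.3817, 0.2588, 0.0651]
eef_rot: [0.695, -0.694, -0.133, 0.131]
wrist_force: [-0.5, -0.5, -4.2]
opening: 0.624
yaw 21.51 tilt [ 2.1e-03 -1.0e+00  4.0e-04] tcp [0.3817 0.2588 0.0651] F [-0.5 -0.5 -4.2] T [ 0.02  0.01 -0.01] op 5.33 t 8.57 q [ 0.34  0.11  2.    0.    1.03 -0.04]
shift cm [-0.08  0.16 -0.  ] turn_y 0.0
rotvec [-0.0004  0.0002  0.0021]
```

```bash
python3 -m jog '[[[-0.03,0.15,0],[0,0,-0.001],4],[[0,0.1,0],[0,0,0],4],[[0,0,0],[0,0,0],4],[[0,0,0],[0,0,0],4]]'; python3 - <<'E'
from h import *
from bench import ctrl
o=ctrl.get_obs();need(o,(.381,.2585,.0635),21.5);turn(o,21.5)
E
```

```text
time_s: 8.9
eef_pos: [0.3822, 0.2588, 0.0639]
eef_rot: [0.695, -0.694, -0.133, 0.131]
wrist_force: [0.2, -0.6, -4.1]
opening: 0.63
yaw 21.52 tilt [ 0.0042 -1.      0.    ] tcp [0.3822 0.2588 0.0639] F [ 0.2 -0.6 -4.1] T [-0.06  0.06 -0.03] op 5.38 t 8.9 q [ 0.34  0.11  2.    0.    1.02 -0.04]
shift cm [-0.12  0.04  0.01] turn_y 0.0
rotvec [-0.      0.0004  0.0042]
```

```bash
python3 -m jog '[[[-0.08,0.1,0],[0,0,0.004],4],[[0,0.1,0],[0,0,0],4],[[0,0.1,0],[0,0,0],4],[[0,0,0],[0,0,0],4]]'; python3 - <<'E'
from h import *
from bench import ctrl
o=ctrl.get_obs();need(o,(.381,.2585,.0635),21.5);turn(o,21.5)
E
```

```text
time_s: 9.23
eef_pos: [0.3826, 0.2588, 0.0638]
eef_rot: [-0.694, 0.695, 0.133, -0.132]
wrist_force: [-0.2, 0.2, -3.3]
opening: 0.624
yaw 21.56 tilt [ 1.5e-03 -1.0e+00 -7.0e-04] tcp [0.3826 0.2588 0.0638] F [-0.2  0.2 -3.3] T [ 0.03  0.03 -0.02] op 5.33 t 9.23 q [ 0.34  0.12  2.   -0.    1.02 -0.04]
shift cm [-0.15  0.03  0.03] turn_y 0.001
rotvec [0.0007 0.001  0.0015]
```

```bash
python3 -m jog '[[[-0.15,0.25,0.03],[0,0,0.001],4],[[0,0.25,0],[0,0,0],4],[[0,0,0],[0,0,0],4],[[0,0,0],[0,0,0],4]]'; python3 - <<'E'
from yaw import *
from bench import ctrl,imaging
o=ctrl.get_obs();need(o,(.381,.2585,.0635),21.5);turn(o,21.5)
v=imaging.camera("wrist");p=o["eef_pos"];pickle.dump(v,open("w6.pkl","wb"))
jaryaw(v,p[:2],.06);W=pts(v);g=np.hypot(W[...,0]-.381,W[...,1]-.257)
for n,lo,hi,r in(("top",.024,.036,.09),("shoulder",.05,.067,.046),("cap",.094,.112,.03)):
    m=(g<r)&(W[...,2]>lo)&(W[...,2]<hi);print(n,m.sum(),np.median(W[m],0).round(4),[np.round(a,4) for a in cv2.minAreaRect(W[m][:,:2].astype(np.float32))])
E
```

```text
time_s: 9.57
eef_pos: [0.3834, 0.2589, 0.0638]
eef_rot: [-0.694, 0.695, 0.134, -0.131]
wrist_force: [-1.0, 0.3, -4.3]
opening: 0.631
yaw 21.61 tilt [ 0.0039 -1.     -0.0022] tcp [0.3834 0.2589 0.0638] F [-1.   0.3 -4.3] T [-0.09  0.24 -0.02] op 5.39 t 9.57 q [ 0.34  0.12  2.   -0.    1.02 -0.04]
shift cm [-0.23  0.03  0.05] turn_y 0.002
rotvec [0.0022 0.0019 0.0039]
face 747 yaw -13.77 dist -0.0282 ext 0.072
face 421 yaw 76.13 dist -0.0301 ext 0.07
top 6736 [0.3571 0.2878 0.0303] [array([0.381, 0.257]), array([0.1009, 0.1006]), np.float64(76.0464)]
shoulder 2254 [0.37   0.2808 0.0603] [array([0.3827, 0.2582]), array([0.0591, 0.0593]), np.float64(76.0551)]
cap 8581 [0.3814 0.2607 0.1035] [array([0.383, 0.258]), array([0.0554, 0.0563]), np.float64(29.075)]
```

The shoulder is at z=0.0603, which agrees with a seated jar. I'll check contact by reading the force at the end of a pressing row.

```bash
python3 -m jog '[[[-0.3,0,0],[-0.002,0,0.004],4],[[0,0.3,0],[0,0,0],4]]'; python3 -m jog '[[[0,0.3,0],[0,0,0],4]]';  python3 - <<'E'
from h import *
from bench import ctrl
o=ctrl.get_obs();need(o,(.381,.2585,.0635),21.5);turn(o,21.5);print(o["joint_efforts"].round(2))
E
```

```text
time_s: 9.78
eef_pos: [0.3812, 0.258, 0.0615]
eef_rot: [-0.693, 0.696, 0.133, -0.132]
wrist_force: [-10.4, -5.7, 33.9]
opening: 0.629
time_s: 9.87
eef_pos: [0.3817, 0.258, 0.0614]
eef_rot: [-0.693, 0.696, 0.133, -0.132]
wrist_force: [-18.2, -9.0, 54.4]
opening: 0.628
yaw 21.64 tilt [ 9.0e-04 -1.0e+00 -5.3e-03] tcp [0.3817 0.258  0.0614] F [-18.2  -9.   54.4] T [-1.67  3.19 -0.12] op 5.36 t 9.87 q [ 0.34  0.12  2.   -0.01  1.02 -0.03]
shift cm [-0.05 -0.21  0.07] turn_y 0.002
rotvec [0.0053 0.0024 0.001 ]
[ -1.36 -15.12 -20.38   0.66  -6.48  -0.07]
```

```bash
python3 -m jog '[[[0,-0.1,0],[0,0,0],4],[[0,0,0],[0,0,0],4]]'; python3 - <<'E'
from h import *
from bench import ctrl,imaging
o=ctrl.get_obs();need(o,(.381,.2585,.0635),21.5);turn(o,21.5)
v=imaging.camera("wrist");pickle.dump(v,open("w7.pkl","wb"))
W=pts(v);g=np.hypot(W[...,0]-.381,W[...,1]-.257)
for n,lo,hi,r in(("top",.024,.036,.09),("shoulder",.05,.067,.046),("cap",.094,.112,.03)):
    m=(g<r)&(W[...,2]>lo)&(W[...,2]<hi);print(n,m.sum(),np.median(W[m],0).round(4),[np.round(a,4) for a in cv2.minAreaRect(W[m][:,:2].astype(np.float32))])
E
```

```text
time_s: 10.03
eef_pos: [0.3822, 0.2582, 0.0645]
eef_rot: [-0.693, 0.696, 0.134, -0.132]
wrist_force: [0.5, -0.4, -3.2]
opening: 0.626
yaw 21.67 tilt [ 0.0019 -1.     -0.006 ] tcp [0.3822 0.2582 0.0645] F [ 0.5 -0.4 -3.2] T [ 0.01 -0.02 -0.03] op 5.34 t 10.03 q [ 0.34  0.11  2.   -0.01  1.02 -0.03]
shift cm [-0.1   0.1   0.07] turn_y 0.003
rotvec [0.006  0.003  0.0019]
top 6732 [0.3577 0.2876 0.0303] [array([0.3809, 0.257 ]), array([0.1007, 0.1005]), np.float64(76.0901)]
shoulder 2254 [0.3692 0.28   0.0608] [array([0.3817, 0.2578]), array([0.058, 0.059]), np.float64(76.2227)]
cap 8661 [0.3807 0.2605 0.1042] [array([0.3821, 0.2577]), array([0.0553, 0.0564]), np.float64(26.0479)]
```

The jar is seated: the floor corresponds to TCP z≈0.0637, and the grip is elastic. Now I'll turn the cap anticlockwise (negative about tool y) while rising slightly.

```bash
python3 -m jog '[[[-0.05,0.1,0.0],[0.006,-0.05,0.002],4],[[0,0.03,0],[0,-0.1,0],4],[[0,0,0],[0,-0.1,0],4],[[0,0,0],[0,-0.1,0],4]]'; python3 - <<'E'
from h import *
from bench import ctrl
o=ctrl.get_obs();need(o,(.381,.258,.0645),21.7+77.3);turn(o,21.7+77.3);turn(o)
E
```

```text
time_s: 10.42
eef_pos: [0.3821, 0.2581, 0.0638]
eef_rot: [-0.659, 0.659, 0.255, -0.255]
wrist_force: [-5.0, -3.3, 9.1]
opening: 0.628
yaw 42.35 tilt [ 1.e-04 -1.e+00 -0.e+00] tcp [0.3821 0.2581 0.0638] F [-5.  -3.3  9.1] T [-0.54  0.89 -0.19] op 5.37 t 10.42 q [ 0.34  0.12  2.    0.    1.03 -0.4 ]
shift cm [-0.09 -0.07  0.07] turn_y -0.989
rotvec [ 1.000e-04 -9.887e-01  1.000e-04]
rotvec [ 0.     -0.      0.0001]
```

```bash
python3 -m jog '[[[0,-0.06,0],[0,-0.1,0],4],[[0,-0.05,0],[0,-0.1,0],4],[[0,-0.05,0],[0,-0.1,0],4],[[0,-0.05,0],[0,-0.1,0],4]]'; python3 - <<'E'
from h import *
from bench import ctrl
o=ctrl.get_obs();need(o,(.381,.258,.0655),21.7+77.3);turn(o,21.7+77.3);turn(o)
E
```

```text
time_s: 10.75
eef_pos: [0.3808, 0.2574, 0.0646]
eef_rot: [0.592, -0.592, -0.386, 0.388]
wrist_force: [-0.9, -1.7, 1.0]
opening: 0.628
yaw 66.4 tilt [-0.0025 -1.      0.0021] tcp [0.3808 0.2574 0.0646] F [-0.9 -1.7  1. ] T [-0.23  0.05 -0.02] op 5.36 t 10.75 q [ 0.34  0.11  2.   -0.    1.03 -0.82]
shift cm [ 0.06 -0.09  0.01] turn_y -0.569
rotvec [-0.0028 -0.5689 -0.0018]
rotvec [-0.0021 -0.     -0.0025]
```

```bash
python3 -m jog '[[[0,-0.05,0],[-0.002,-0.1,-0.002],4],[[0,-0.05,0],[0,-0.1,0],4],[[0,-0.05,0],[0,-0.1,0],4],[[0,-0.04,0],[0,-0.1,0],4],[[0,0,0],[0,-0.1,0],4]]'; python3 - <<'E'
from yaw import *
from bench import ctrl,imaging
o=ctrl.get_obs();need(o,(.381,.258,.0655),21.7+79);turn(o,21.7+79);turn(o)
v=imaging.camera("wrist");pickle.dump(v,open("w8.pkl","wb"));W=pts(v);g=np.hypot(W[...,0]-.381,W[...,1]-.257)
for n,lo,hi,r in(("shoulder",.05,.067,.046),("cap",.096,.116,.03)):
    m=(g<r)&(W[...,2]>lo)&(W[...,2]<hi);print(n,m.sum(),np.median(W[m],0).round(4),[np.round(a,4) for a in cv2.minAreaRect(W[m][:,:2].astype(np.float32))])
jaryaw(v,(.381,.257),.06)
E
```

```text
time_s: 11.17
eef_pos: [0.3805, 0.2563, 0.0644]
eef_rot: [0.471, -0.471, -0.527, 0.529]
wrist_force: [-1.2, -2.2, 6.6]
opening: 0.628
yaw 96.52 tilt [-0.002  -1.      0.0016] tcp [0.3805 0.2563 0.0644] F [-1.2 -2.2  6.6] T [-0.39  0.21 -0.09] op 5.36 t 11.17 q [ 0.33  0.11  2.   -0.    1.03 -1.35]
shift cm [ 0.16 -0.11 -0.07] turn_y -0.073
rotvec [-0.0017 -0.073  -0.0019]
rotvec [-0.0016 -0.     -0.002 ]
shoulder 2188 [0.3577 0.2515 0.06  ] [array([0.3759, 0.2571]), array([0.0604, 0.0491]), np.float64(78.0427)]
cap 8721 [0.3783 0.2566 0.1043] [array([0.3814, 0.2574]), array([0.0564, 0.0553]), np.float64(8.8941)]
face 1016 yaw 77.68 dist -0.029 ext 0.071
face 206 yaw -13.28 dist 0.0333 ext 0.064
```

The cap has turned 1.31 rad, and the jar only 1.6° within its pocket play. I'll add the last bit and then rise gently.

```bash
python3 -m jog '[[[0.05,-0.05,0],[-0.002,-0.08,-0.002],4],[[0,-0.1,0],[0,0,0],4],[[0,-0.15,0],[0,0,0],4],[[0,-0.2,0],[0,0,0],4],[[0,-0.2,0],[0,0,0],4],[[0,0,0],[0,0,0],4]]'; python3 - <<'E'
from yaw import *
from bench import ctrl,imaging
o=ctrl.get_obs();need(o,(.381,.257,.1095),21.7+79);turn(o)
v=imaging.camera("wrist");pickle.dump(v,open("w9.pkl","wb"));W=pts(v);g=np.hypot(W[...,0]-.381,W[...,1]-.257)
for n,lo,hi,r in(("shoulder",.05,.075,.046),("cap",.096,.126,.03)):
    m=(g<r)&(W[...,2]>lo)&(W[...,2]<hi);print(n,m.sum(),np.median(W[m],0).round(4),[np.round(a,4) for a in cv2.minAreaRect(W[m][:,:2].astype(np.float32))])
E
```

```text
time_s: 11.72
eef_pos: [0.3798, 0.2561, 0.07]
eef_rot: [0.448, -0.448, -0.546, 0.547]
wrist_force: [0.4, -1.5, 0.1]
opening: 0.624
yaw 101.3 tilt [-0.001  -1.      0.0018] tcp [0.3798 0.2561 0.07  ] F [ 0.4 -1.5  0.1] T [-0.12  0.01 -0.02] op 5.33 t 11.72 q [ 0.33  0.1   2.   -0.    1.04 -1.43]
shift cm [ 0.06 -3.95 -0.12] turn_y 0.01
rotvec [-0.0018 -0.     -0.001 ]
shoulder 2232 [0.3584 0.2489 0.0601] [array([0.3794, 0.2563]), array([0.0602, 0.0559]), np.float64(77.6335)]
cap 9207 [0.377  0.256  0.1098] [array([0.3807, 0.2566]), array([0.0568, 0.0547]), np.float64(10.0915)]
```

The cap is free: it rose to 0.1098 while the shoulder stayed at 0.060. Lifting straight up.

```bash
python3 -m jog '[[[0.03,-0.5,-0.03],[-0.002,0,-0.001],4],[[0,-0.7,-0.03],[0,0,0],4],[[0,-0.7,0],[0,0,0],4],[[0,-0.5,0],[0,0,0],4],[[0,0,0],[0,0,0],4]]'; python3 - <<'E'
from h import *
from bench import ctrl
o=ctrl.get_obs();need(o,(.3805,.2563,.1095),21.7+79);turn(o)
E
```

```text
time_s: 12.18
eef_pos: [0.3808, 0.2569, 0.0968]
eef_rot: [-0.449, 0.449, 0.547, -0.546]
wrist_force: [0.2, 0.5, -0.5]
opening: 0.628
yaw 101.22 tilt [ 6.0e-04 -1.0e+00 -1.4e-03] tcp [0.3808 0.2569 0.0968] F [ 0.2  0.5 -0.5] T [-0.01  0.03 -0.05] op 5.36 t 12.18 q [ 0.33  0.05  1.99  0.    1.1  -1.43]
shift cm [-0.05 -1.27  0.03] turn_y 0.009
rotvec [ 0.0014 -0.      0.0006]
```

```bash
python3 -m jog '[[[0,-0.6,0],[0.001,0,0],4],[[0,-0.5,0],[0,0,0],4],[[0,-0.2,0],[0,0,0],4],[[0,0,0],[0,0,0],4],[[0,0,0],[0,0,0],4]]'; python3 - <<'E'
from h import *
from bench import ctrl,imaging
o=ctrl.get_obs();need(o,(.3805,.2563,.1095),21.7+79);turn(o)
for n in("wrist","scene","side"):
    v=imaging.camera(n);pickle.dump(v,open(n+"10.pkl","wb"));W=pts(v);g=np.hypot(W[...,0]-.381,W[...,1]-.257)
    for k,lo,hi,r in(("shoulder",.054,.067,.046),("neck/seal",.096,.102,.03),("capside",.12,.14,.035),("captop",.142,.155,.032)):
        m=(g<r)&(W[...,2]>lo)&(W[...,2]<hi)
        if m.sum()>8:print(n,k,m.sum(),np.median(W[m],0).round(4),[np.round(a,4) for a in cv2.minAreaRect(W[m][:,:2].astype(np.float32))])
a=cv2.cvtColor(pickle.load(open("side10.pkl","rb"))["frame"],4)[110:230,190:330];b=cv2.cvtColor(pickle.load(open("wrist10.pkl","rb"))["frame"],4)
cv2.imwrite("pics/h.png",np.hstack([cv2.resize(a,(467,400),interpolation=2),cv2.resize(b,(640,400))[:,200:520]]))
E
```

```text
time_s: 12.6
eef_pos: [0.3814, 0.2572, 0.1123]
eef_rot: [-0.448, 0.449, 0.547, -0.546]
wrist_force: [0.2, 0.6, -1.1]
opening: 0.627
yaw 101.22 tilt [ 0.001  -1.     -0.0026] tcp [0.3814 0.2572 0.1123] F [ 0.2  0.6 -1.1] T [ 0.   -0.02 -0.04] op 5.36 t 12.6 q [ 0.33  0.03  1.98  0.    1.13 -1.43]
shift cm [-0.07  0.28  0.1 ] turn_y 0.009
rotvec [ 0.0026 -0.      0.001 ]
wrist shoulder 2103 [0.3623 0.2475 0.0605] [array([0.381, 0.256]), array([0.0602, 0.059 ]), np.float64(77.5775)]
wrist capside 767 [0.3573 0.2518 0.1328] [array([0.3642, 0.2526]), array([0.019 , 0.0536]), np.float64(15.4586)]
wrist captop 8565 [0.3786 0.2571 0.1521] [array([0.3814, 0.2592]), array([0.0563, 0.0592]), np.float64(21.636)]
scene shoulder 120 [0.3677 0.2406 0.0599] [array([0.3789, 0.2514]), array([0.0611, 0.0596]), np.float64(75.4234)]
scene neck/seal 18 [0.3739 0.2459 0.0999] [array([0.3756, 0.2471]), array([0.019 , 0.0291]), np.float64(66.4178)]
scene capside 54 [0.3656 0.2404 0.1282] [array([0.3735, 0.2431]), array([0.0248, 0.0542]), np.float64(60.5881)]
scene captop 105 [0.373  0.26   0.1508] [array([0.3728, 0.2586]), array([0.0611, 0.0394]), np.float64(72.6003)]
side shoulder 124 [0.3695 0.2384 0.0595] [array([0.3792, 0.2549]), array([0.0677, 0.0619]), np.float64(74.6172)]
side neck/seal 33 [0.3786 0.2533 0.0994] [array([0.3781, 0.2544]), array([0.0276, 0.0323]), np.float64(33.1986)]
side capside 97 [0.369  0.2353 0.1313] [array([0.3713, 0.2401]), array([0.0274, 0.0546]), np.float64(61.9639)]
side captop 86 [0.3689 0.2515 0.1502] [array([0.3748, 0.2529]), array([0.0476, 0.0623]), np.float64(30.6147)]
```

View pics/h.png

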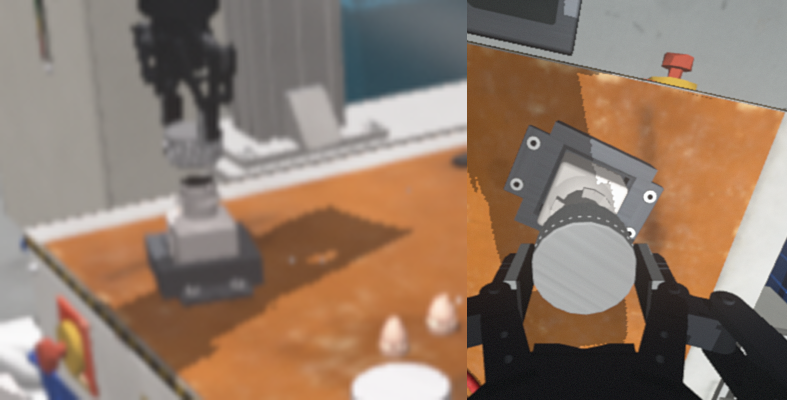

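The side view shows the jar seated, with the seal and neck visible below the raised cap, and air between them at crop (200,180). Cap edge is about 26 mm above the rim, so I'll lower it about 3.5 mm and trim the centring. Cap axis is about 1.2 mm in +x of the TCP.

```bash
python3 -m jog '[[[-0.08,0.25,0.15],[0.003,0,0.001],4],[[0,0.12,0],[0,0,0],4],[[0,0,0],[0,0,0],4],[[0,0,0],[0,0,0],4]]'; python3 - <<'E'
from h import *
from bench import ctrl,imaging
o=ctrl.get_obs();need(o,(.3798,.256,.1085),21.7+79);turn(o)
v=imaging.camera("wrist");W=pts(v);c=o["eef_pos"]
for k,lo,hi,r in(("shoulder",.054,.067,.046),("captop",.144,.156,.029)):
    g=np.hypot(W[...,0]-.381,W[...,1]-.257)
    m=(g<r)&(W[...,2]>lo)&(W[...,2]<hi)
    print(k,m.sum(),np.median(W[m],0).round(4),[np.round(a,4) for a in cv2.minAreaRect(W[m][:,:2].astype(np.float32))])
h=cv2.cvtColor(v["frame"],cv2.COLOR_RGB2HSV);m=(abs(W[...,2]-np.median(W[m][:,2]))<.003)&(np.hypot(W[...,0]-.381,W[...,1]-.257)<.04)&(h[...,2]>110)
k=cv2.morphologyEx(m.astype(np.uint8),cv2.MORPH_OPEN,np.ones((5,5)));P=W[k>0];print("cap",P[:,:2].min(0),P[:,:2].max(0),[np.round(a,4) for a in cv2.minEnclosingCircle(P[:,:2].astype(np.float32))], "plane",np.linalg.lstsq(np.c_[P[:,:2],np.ones(len(P))],P[:,2],rcond=None)[0].round(3))
E
```

```text
time_s: 13.08
eef_pos: [0.3788, 0.2556, 0.1068]
eef_rot: [0.449, -0.448, -0.545, 0.548]
wrist_force: [0.5, -0.4, -2.5]
opening: 0.625
yaw 101.21 tilt [-5.0e-04 -1.0e+00  3.7e-03] tcp [0.3788 0.2556 0.1068] F [ 0.5 -0.4 -2.5] T [-0.05  0.04 -0.02] op 5.34 t 13.08 q [ 0.33  0.04  1.98  0.    1.13 -1.43]
shift cm [ 0.02 -0.17 -0.1 ] turn_y 0.009
rotvec [-0.0037 -0.     -0.0005]
shoulder 2086 [0.3618 0.2481 0.0605] [array([0.3805, 0.2559]), array([0.0599, 0.0583]), np.float64(77.5298)]
captop 8056 [0.3783 0.256  0.1466] [array([0.3801, 0.2563]), array([0.0555, 0.0542]), np.float64(11.8046)]
cap [0.35251495 0.22905443] [0.40819682 0.28419511] [array([0.3804, 0.2564]), np.float64(0.0282)] plane [ 0.    -0.013  0.15 ]
```

```bash
python3 -m jog '[[[0,-0.12,-0.02],[-0.004,0,0],4],[[0,0,0],[0,0,0],4],[[0,0,0],[0,0,0],4],[[0,0,0],[0,0,0],4]]'; python3 - <<'E'
from h import *
from bench import ctrl,imaging
o=ctrl.get_obs();need(o,(.3798,.256,.1085),21.7+79);turn(o);print(abs(o["dq"]).max())
v=imaging.camera("wrist");W=pts(v);g=np.hypot(W[...,0]-.381,W[...,1]-.257)
for k,lo,hi,r in(("shoulder",.054,.067,.046),("captop",.144,.156,.029)):
    m=(g<r)&(W[...,2]>lo)&(W[...,2]<hi)
    print(k,m.sum(),np.median(W[m],0).round(4),[np.round(a,4) for a in cv2.minAreaRect(W[m][:,:2].astype(np.float32))])
E
```

```text
time_s: 13.47
eef_pos: [0.379, 0.2557, 0.108]
eef_rot: [-0.449, 0.449, 0.546, -0.546]
wrist_force: [0.3, -0.8, 0.1]
opening: 0.63
yaw 101.21 tilt [-5.e-04 -1.e+00 -5.e-04] tcp [0.379  0.2557 0.108 ] F [ 0.3 -0.8  0.1] T [ 0.02  0.04 -0.01] op 5.38 t 13.47 q [ 0.33  0.03  1.98 -0.    1.13 -1.43]
shift cm [ 0.02 -0.05 -0.08] turn_y 0.009
rotvec [ 0.0005  0.     -0.0005]
0.0012683024711009942
shoulder 2085 [0.3619 0.2479 0.0606] [array([0.3804, 0.256 ]), array([0.0601, 0.0579]), np.float64(77.5402)]
captop 8109 [0.378  0.2559 0.1478] [array([0.3803, 0.2564]), array([0.0558, 0.0541]), np.float64(10.7581)]
```

The cap is level and steady, centred within 1 mm of the jar, with its lower edge about 22 mm above the rim. Handing in.

```bash
python3 -c "
from bench import ctrl;print(ctrl.hand_in())"
```

```text
the job is handed in; nothing more can be done
None
```

The job is done and handed in at about 13.5 s of the 50 s allowed. I set the small capped jar into the holder's pocket, turned the cap about 1.39 rad anticlockwise, and lifted it straight up. The gripper is still holding it.

**Last checks:**
- **Jar:** its shoulder was at z = 0.0606, against 0.060 expected when seated. It turned about 1.5° within the pocket's play.
- **Cap:** its top was at z = 0.148, so the lower edge is about 22 mm above the rim and about 18 mm above the seal. It was centred over the jar within about 1 mm, and the tool was tilted less than 0.001 rad.
- **Motion:** the arm was still at the end, and the grip was unchanged.

**Readings that disagreed or went less cleanly:**
- **Seating press:** pressing the jar down to check it was seated took the wrist force to about 55 N (limit 120 N). The hand sank about 2 mm and sprang back.
- **Weight reading:** after seating, the wrist still read about −4 N whenever I stopped pressing. That suggests the gripper was partly carrying the jar, so I relied on the measured shoulder height.
- **Other loose things:** I planned the path clear of them and saw no contact, but I did not measure them again at the end.

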